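Find a printed boom's balance point and clip it there

TASK

The printed boom has a steel rod sealed somewhere inside. Gently slide it out along the fixture's channel, over the edge, until it only just tips onto the rest and stays tipped by itself, with its balance point right at the edge; then put the saddle clip fully down over the boom straight above that edge to mark the balance point, leaving the boom tipped, the clip released and the other things on the bench undisturbed.

Things in the scene. Friction and masses are not known exactly. Their poses are not given: they have to be found in the camera images.
- fixture: Fixed metal balance fixture. Origin on the bench right below the tipping edge; +y is the way the boom slides out. Level deck 56 mm wide, top 40 mm up, from y = -205 mm to y = 0, where it ends in the sharp tipping edge. Guide strips 6 mm high, y = -200 to -40 mm, leave a channel 27 mm wide centred on x = 0. Foot plate 80 mm wide, 6 mm thick, to y = +95 mm.
- edge (a point): Middle of the tipping edge: the deck's top corner at fixture x = 0, y = 0, 40 mm above the bench; axes parallel to the fixture's.
- rest: Steel cross rod (8 mm thick, along x) on two posts, part of the fixture, 75 mm beyond the edge, top 31 mm above the bench, 9 mm under deck level: a tipped boom lies on edge and rod, sloping down to +y by about 0.12 rad. Origin: the fixture's. A boom slid too far leans heavily on it; within about 6 mm past balance it barely loads it.
- boom: Loose slate-blue printed bar, 260 mm long (its y), 24 wide, 20 high, about 0.45 kg, in the channel, +y the fixture's +y. Origin: centre of its underside. A hidden rod, fixed inside, puts the balance point up to 30 mm either way from mid-length. A push on its end face can hold it level though past balance; left alone it tips in about 0.5 s; right at balance it may hover or rock back.
- clip: Loose black saddle clip, 30 g, standing on two legs. Origin: centre, at the leg ends. Roof 36 (x) by 20 mm (y), underside 12, top 17 mm above origin; legs 4 mm thick at either x side, 28 mm apart, straddle the boom. Grip block on the roof, 26 (x) by 12 (y) by 22 mm high, top at 39 mm. Seated: its y along the boom (either way round), roof on the boom's top.
- tower: Loose black square printed tower on a gold base, 62 by 62 by 83 mm, a bystander. Origin under its centre.
- spool: Loose grey filament spool lying flat, 100 mm across, 50 mm high, a bystander. Origin under its centre.
- plinth: Loose flat round gold and black printed plinth, 70 mm across, 17 mm high, a bystander. Origin under its centre.
Not all that is in view belongs to the job. What is shaped like the clip but blue or brown is not meant.

How it is judged:
By the outcome, as a careful person would: the job done as asked, in the order asked, and still so for the second after the job is handed in, with the robot touching nothing.
It also fails if it takes over 72 s, if anything falls off the work surface, if the arm or the gripper's body presses on something with over 40 N, if the wrist force passes 120 N, or if a joint passes its speed limit or range.

ROBOT

A 6-joint arm with a two-finger parallel gripper is mounted at the origin on the work surface. World frame = base frame: x ahead of the robot, y to its left, z up, the work surface at z = 0. Lengths are in m, angles in rad, forces in N, time in s.
With the tool pointing down it reaches from about 0.275 to 1 m from the base axis. Payload 8.4 kg.
Tool frame: the origin (TCP) lies at the very end of the fingers, on their centre line; the grasp point (between the pads) lies 19 mm behind it; z points along the fingers, y is the line along which they close (so a half turn about z gives the same grasp; the last joint's range is limited). The gripper opens to 85 mm and grips with 20 to 120 N. Pads are 22 mm wide; open, the fingers measure 114 mm over their backs; the gripper's body (76 mm by 85 mm) begins 54 mm behind the grasp point. The pads swing forward as they close: fully open they stand 13 mm farther back than shut.
Start: joints at [-1.293, 0.353, 1.633, -0, 1.155, -0.002], TCP at [0.173, -0.601, 0.231] pointing down, gripper open.
Joint ranges: [-2.63, 2.63], [-0.92, 2.1], [0.06, 2.66], [-1.3, 4.44], [0, 2.69], [-3.02, 3.02]. Speed limits (rad/s): [2.22, 2.22, 2.79, 3.14, 3.14, 3.14].

INTERFACE

Orientations are given as [roll, pitch, yaw] about the fixed x, y, z axes, in that order (R = Rz(yaw) Ry(pitch) Rx(roll)).
In Python, from plant import monitor, optics, order, models gives the robot as it stands.
- The arm moves only by the tool jog_arm, never from a script. Its argument "increments" is a list of rows, each a list of 5 numbers: the closure, from 0 (fully open) to 1 (shut), then the shift along the tool's x, y, z as a fraction of full scale, then the turn about the tool's z as a fraction of full scale. In form: [[jaw, dx, dy, dz, turn], ...]. A call has 1 to 12 rows; each row is the pose to reach, as a shift and turn from the pose commanded when the call began, along the tool's axes at that moment; what a row does not reach only later rows make up. Full scale, the value 1, is 500 mm for a shift and 45 degrees for a turn. A row lasts 1/8 s, in which the tool goes at most 62.5 mm and 10.7 degrees, less where a joint would pass 70% of its speed; a pose out of reach is approached as far as the arm can. A call with a number of a shift or a turn outside -1 to 1 is refused whole. A call with a gripper value outside its range is refused whole. The fingers move at their own pace and stop on an object; "grip_force" is the grip in N (left out, the last holds). Time passes only in rows, so rows that repeat a pose let the fingers close. It gives the time, the measured TCP pose, the force, the opening and the grip force at its end, in the units of the state.
- monitor.get_state(): the state, without advancing time (a new reading comes with each control period).
- optics.grab_frame(name): name is "scene" or "top" or "wrist"; returns a dict with "frame" (384x512x3 uint8, red, green, blue), "depth" (384x512 float32, m along the optical axis (not along the pixel's ray), 0 where there is no reading), "K" (3x3 intrinsics, pixels), "R" (3x3) and "t" (3): a world point X has camera coordinates R X + t. Camera axes: x right, y down, z forward; pixel columns grow to the right and rows downward; lengths in m; the calibration is good to about 2 mm. The wrist camera is an equidistant fisheye: a pixel r from the principal point sees the ray r / f radians off the axis. A picture is of the moment at which its call begins.
- order.finish_job(): hands the job in; it is judged then, once.
Trained networks look in a picture, given as the dict that the camera call returned (one of the last four; its "shot" number tells which), for a name from the list of things; names that differ only in an ending like _2 or _b are one class to them, and where a whole thing is asked for, a point or a joint stands for the part that bears it (a point fixed in the world has none). Each returns a list of dicts, best first, with "score" (0 to 1); they miss things now and then, are a little off and sometimes report something else, mostly with a low value. They report only what shows in the picture. A call takes as long as a camera call. They do not tell look-alikes from the thing itself.
- models.recognise(picture, name): "at" ([x, y, z] in m, in the coordinates of the camera as it stood for that picture, good to about 4 mm: the middle of the surface that is visible of it).
- models.cut_out(picture, name): "mask" (384x512 bool, what is visible of it).
- models.spot_point(picture, name): "at" ([x, y, z] in m, in the coordinates of the camera as it stood for that picture, good to about 4 mm: a listed point, or the origin of a listed thing).
The state is a dict: "time_s": time; "joints": joint angles; "dq": joint speeds; "effort": joint torques, N m; "eef_pos": TCP position; "tcp_rot": TCP orientation; "wrist_force": force on the tool from outside, world axes, zero at the start; "torque": the same for the moment, N m; "gripper_width": finger opening in m; "grip_force": force on a finger pad.
Only numpy, scipy, OpenCV 4.12 (cv2) and the standard library are available. Lean on these libraries where they do the work, as an engineer would, in place of code of your own. Each camera call takes 0.05 s, during which the arm holds its last target. There are 200 camera calls.

## Working session

There is one attempt and no reset: what is moved stays moved. The work goes in short steps, Python scripts to look and compute and a tool call to move; the robot and the scene stay as the last step left them, time stands still between calls to the robot, and variables do not carry over. Pictures are saved under pics/ and viewed, at most 10 in all, crops included, and the job is handed in when it is done.

Besides the shell and the picture viewer there is one more tool, called after "Request:" as name(argument=value, ...), one argument or row to a line, values as JSON. jog_arm: Moves the arm, as the interface text tells. Its arguments: {"type":"object","properties":{"increments":{"type":"array"},"grip_force":{"type":"number"}},"required":["increments"]}

```bash
mkdir -p pics; cat > h.py <<'E'
import numpy as np, cv2
from plant import monitor, optics, order, models
def w(p,c): return p['R'].T@(np.array(c)-p['t'])
def cloud(p):
    d=p['depth']; K=p['K']; v,u=np.indices(d.shape)
    c=np.stack([(u-K[0,2])/K[0,0]*d,(v-K[1,2])/K[1,1]*d,d],-1)
    X=(c-p['t'])@p['R']; X[d==0]=np.nan; return X
def save(p,n): cv2.imwrite('pics/'+n,p['frame'][:,:,::-1])
E
python3 - <<'E'
from h import *
s=monitor.get_state(); print(s)
A=optics.grab_frame('scene');B=optics.grab_frame('top')
cv2.imwrite('pics/a.png',np.vstack([A['frame'],B['frame']])[:,:,::-1][:, :])
im=cv2.resize(np.hstack([A['frame'],B['frame']]),(800,300)); 
save(A,'scene.png');save(B,'top.png')
for p,n in((A,'scene'),(B,'top')):
    print(n,p['K'].round(1).tolist(),p['R'].round(3).tolist(),p['t'].round(3))
    for k in['fixture','boom','clip','tower','spool','plinth']:
        for f in(models.recognise,models.spot_point):
            print(k,f.__name__,[(round(r['score'],2),w(p,r['at']).round(3).tolist(),(lambda q:(q[:2]/q[2]).round())(p['K']@np.array(r['at'])).tolist()) for r in f(p,k)[:4]])
    print('edge',[(r['score'],w(p,r['at']).round(3)) for r in models.spot_point(p,'edge')])
E
```

```text
{'time_s': 0.0, 'joints': array([-1.29334164e+00,  3.53639505e-01,  1.63415791e+00,  2.10576298e-05,
        1.15515183e+00, -2.41495052e-03]), 'dq': array([-7.00537246e-04, -1.37573337e-03,  1.80244317e-03,  9.85981886e-05,
        8.18794660e-04,  1.71008288e-03]), 'effort': array([-2.02058545e-03, -6.05261278e+01, -3.42066014e+01, -1.70189892e-04,
        9.27126763e-03,  2.89052009e-07]), 'eef_pos': array([ 0.1725117 , -0.60022772,  0.23055689]), 'tcp_rot': array([-3.14023612e+00, -2.25291823e-05,  2.79861110e-01]), 'wrist_force': array([ 0.21929343, -0.48635331, -0.10327782]), 'torque': array([-0.00583378,  0.00407839,  0.04606263]), 'grip_force': 0.0, 'gripper_width': 0.0853295689994259}
scene [[381.6, 0.0, 253.6], [0.0, 381.6, 192.1], [0.0, 0.0, 1.0]] [[-0.848, 0.529, 0.003], [0.31, 0.502, -0.808], [-0.429, -0.684, -0.59]] [ 0.378 -0.199  1.19 ]
fixture call [(0.58, [0.518, 0.015, 0.005], [232.0, 178.0])]
fixture call [(0.68, [0.503, 0.017, -0.0], [238.0, 178.0]), (0.65, [0.501, 0.019, 0.04], [239.0, 165.0]), (0.34, [0.746, -0.144, -0.002], [123.0, 177.0])]
boom call [(0.78, [
[... 1254 characters left out ...]
ip call [(0.49, [0.428, 0.318, 0.026], [172.0, 242.0]), (0.37, [0.494, -0.029, 0.004], [311.0, 219.0])]
clip call [(0.66, [0.331, 0.333, 0.001], [167.0, 281.0]), (0.65, [0.508, 0.275, 0.002], [193.0, 210.0]), (0.45, [0.43, 0.322, 0.001], [173.0, 241.0])]
tower call [(0.8, [0.735, -0.135, 0.081], [360.0, 120.0])]
tower call [(0.97, [0.745, -0.138, -0.003], [352.0, 125.0])]
spool call [(0.96, [0.731, 0.168, 0.045], [236.0, 122.0])]
spool call [(0.55, [0.734, 0.168, -0.0], [237.0, 126.0])]
plinth call [(0.94, [0.375, 0.221, 0.015], [211.0, 264.0]), (0.51, [0.492, -0.028, 0.005], [311.0, 220.0])]
plinth call [(0.7, [0.369, 0.223, 0.0], [211.0, 266.0])]
edge [(0.76, array([0.504, 0.017, 0.04 ]))]
```

View pics/scene.png

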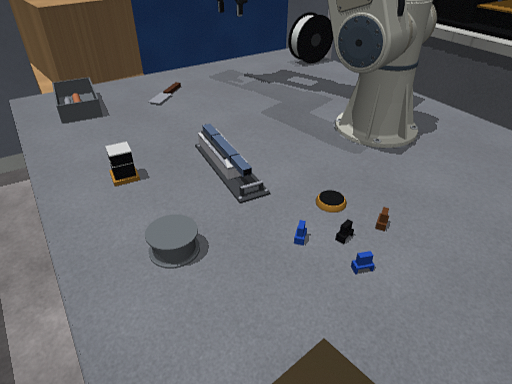

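View pics/top.png

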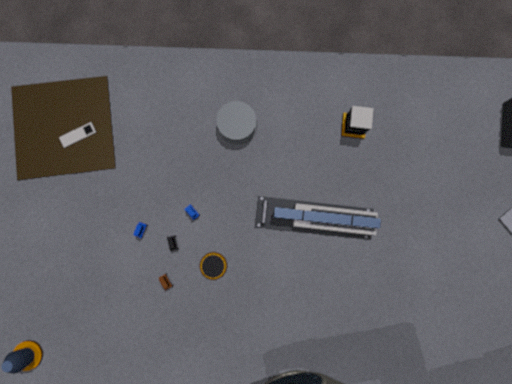

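The look-alikes in the scene picture are blue (302,233), blue (363,262), brown (383,218) and black (345,231). Only the black one fits the description. It sits near (0.43, 0.32), and I'll confirm it in a crop while measuring the angles.

```bash
cat >> h.py <<'E'
def rect(P):
    (c,s,a)=cv2.minAreaRect((P[:,:2]*1000).astype(np.float32)); return np.round(c,1),np.round(s,1),round(a,1)
E
python3 - <<'E'
from h import *
A=optics.grab_frame('scene');B=optics.grab_frame('top')
def crop(p,c,r=28,s=7):
    u,v=c; return cv2.resize(p['frame'][v-r:v+r,u-r:u+r],None,fx=s,fy=s,interpolation=cv2.INTER_CUBIC)
cv2.imwrite('pics/clip.png',np.hstack([crop(A,(345,231)),crop(B,(172,242))])[:,:,::-1])
for n,p in(('scene',A),('top',B)):
    X=cloud(p); m=np.isfinite(X[...,2])
    f=p['frame'].astype(int); 
    # boom: top surface
    q=m&(X[...,0]>.42)&(X[...,0]<.58)&(X[...,1]>-.26)&(X[...,1]<.15)
    b=q&(f[...,2]>f[...,0]+25)&(X[...,2]>.052)&(X[...,2]<.068)
    print(n,'boom',rect(X[b]),X[b][:,2].mean().round(4),b.sum())
    d=q&(X[...,2]>.02); print('fix>20mm',rect(X[d]))
    g=m&(abs(X[...,0]-.428)<.035)&(abs(X[...,1]-.321)<.035)&(X[...,2]>.008)
    print('clip',rect(X[g]),X[g][:,2].max(),g.sum()); h=g&(X[...,2]>.025); print(rect(X[h]),h.sum())
    bm=models.cut_out(p,'boom'); fm=models.cut_out(p,'fixture')
    if bm: 
        k=bm[0]['mask']&(X[...,2]>.05); P=X[k]; print('boom mask',rect(P)); 
        v=np.linalg.svd(P[:,:2]-P[:,:2].mean(0))[2][0]; print('axis',v)
    if fm: k=fm[0]['mask']; print('fix mask',rect(X[k&m]))
E
```

```text
scene boom (array([498.4, -59.5]), array([261.8,  25.4]), 85.3) 0.0604 462
fix>20mm (array([499.6, -44.3]), array([292.4,  58. ]), 85.3)
clip (array([427.4, 321.3]), array([39.7, 20.5]), 13.7) 0.04171583085383644 236
(array([427.9, 321.2]), array([27.7, 12.8]), 17.3) 111
boom mask (array([498.8, -58. ]), array([264.8,  25.9]), 85.2)
axis [0.08400717 0.99646515]
fix mask (array([496.8, -43.5]), array([317.5,  87.2]), 85.2)
top boom (array([496.8, -59.4]), array([260.7,  23.6]), 85.3) 0.0607 995
fix>20mm (array([498.4, -45.5]), array([288.9,  56.2]), 85.0)
clip (array([426.9, 320. ]), array([35.6, 19.3]), 15.4) 0.043575313512391155 126
(array([426.8, 320.4]), array([26. , 12.4]), 17.3) 64
boom mask (array([497.1, -59.3]), array([261.2,  24.2]), 85.3)
axis [-0.0831492  -0.99653711]
fix mask (array([426.9, 319.6]), array([36.2, 19.2]), 16.8)
```

View pics/clip.png

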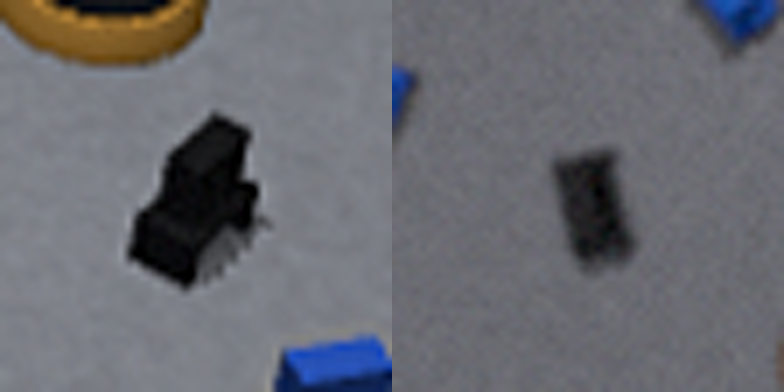

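The crop shows the black saddle clip, lying at about 16.5° (left crop around (200,200), top-view crop around (593,210)). The look-alikes are clearly blue and brown. Next I go behind the boom's tail.

Request:
jog_arm(
  increments=[
    [1,0.809,-0.558,0.2,-0.769],
    [1,0.809,-0.558,0.2,-0.769],
    [1,0.809,-0.558,0.2,-0.769],
    [1,0.809,-0.558,0.2,-0.769],
    [1,0.809,-0.558,0.2,-0.769],
    [1,0.809,-0.558,0.2,-0.769],
    [1,0.809,-0.558,0.2,-0.769],
    [1,0.809,-0.558,0.2,-0.769],
    [1,0.809,-0.558,0.2,-0.769],
    [1,0.809,-0.558,0.2,-0.769],
  ],
  grip_force=40,
)

```text
time_s: 2.95
eef_pos: [0.4843, -0.2208, 0.1313]
tcp_rot: [-3.141, 0.0, 0.885]
wrist_force: [-0.7, -0.2, -0.1]
gripper_width: 0.0002
grip_force: 0.0
```

Request:
jog_arm(
  increments=[
    [1,0,0,0.1,-0.768],
    [1,0,0,0.162,-0.768],
    [1,0,0,0.162,-0.768],
    [1,0,0,0.162,-0.768],
    [1,0,0,0.162,-0.768],
  ],
)

```text
time_s: 3.58
eef_pos: [0.4837, -0.2223, 0.0506]
tcp_rot: [3.141, 0.0, 1.484]
wrist_force: [0.5, -0.1, 0.3]
gripper_width: -0.0001
grip_force: 0.0
```

Request:
jog_arm(
  increments=[
    [1,0.03,0,0,0],
    [1,0.044,0,0,0],
    [1,0.056,0,0,0],
    [1,0.068,0,0,0],
    [1,0.08,0,0,0],
    [1,0.092,0,0,0],
    [1,0.104,0,0,0],
    [1,0.114,0,0,0],
    [1,0.122,0,0,0],
    [1,0.128,0,0,0],
    [1,0.128,0,0,0],
    [1,0.12,0,0,0],
  ],
)

```text
time_s: 5.08
eef_pos: [0.489, -0.1607, 0.05]
tcp_rot: [-3.141, -0.001, 1.487]
wrist_force: [-0.4, 0.2, -0.1]
gripper_width: -0.0001
grip_force: 0.0
```

```bash
cat >> h.py <<'E'
E0=np.array([.5042,.0178]);U=np.array([.083,.9965]);V=np.array([.9965,-.083])
def boom(p):
    X=cloud(p); f=p['frame'].astype(int)
    d=X[...,:2]-E0; yf=d@U; xf=d@V
    b=(f[...,2]>f[...,0]+25)&(X[...,2]>.03)&(X[...,2]<.085)&(abs(xf)<.0105)&(abs(yf)<.3)
    y=yf[b];z=X[b][:,2]; t=z>.043; y=y[t];z=z[t]
    return dict(front=round(np.quantile(y,.995)*1e3,1),back=round(y.min()*1e3,1),slope=round(np.polyfit(y,z,1)[0],4),n=len(y))
def chk(pic=None):
    for n in('top','scene'):
        p=optics.grab_frame(n); print(n,boom(p))
        if pic: save(p,n+pic)
    s=monitor.get_state();e=s['eef_pos'];print(s['time_s'],e.round(4),'tcp yf',((e[:2]-E0)@U*1e3).round(1),'xf',((e[:2]-E0)@V*1e3).round(1),s['wrist_force'].round(1))
E
python3 -c "
from h import *
chk('1.png')"
```

```text
top {'front': np.float64(94.4), 'back': np.float64(-162.7), 'slope': np.float64(-0.0009), 'n': 882}
scene {'front': np.float64(94.3), 'back': np.float64(-170.6), 'slope': np.float64(0.0011), 'n': 437}
5.175 [ 0.4891 -0.1613  0.0501] tcp yf -179.7 xf -0.2 [ 0.6 -0.1 -0.1]
```

Request:
jog_arm(
  increments=[
    [1,0.01,0,0,0],
    [1,0.016,0,0,0],
    [1,0.02,0,0,0],
    [1,0.02,0,0,0],
    [1,0.012,0,0,0],
    [1,0.012,0,0,0],
    [1,0.012,0,0,0],
    [1,0.012,0,0,0],
    [1,0.012,0,0,0],
  ],
)

```text
time_s: 6.3
eef_pos: [0.4898, -0.1551, 0.0503]
tcp_rot: [3.142, -0.0, 1.487]
wrist_force: [1.0, -0.1, -0.3]
gripper_width: 0.0001
grip_force: 0.0
```

```bash
python3 -c "
from h import *
chk()"
```

```text
top {'front': np.float64(100.1), 'back': np.float64(-157.9), 'slope': np.float64(-0.0014), 'n': 883}
scene {'front': np.float64(100.5), 'back': np.float64(-163.7), 'slope': np.float64(-0.0006), 'n': 450}
6.4 [ 0.4898 -0.155   0.0503] tcp yf -173.4 xf 0.0 [-0.1  0.2  0.5]
```

Request:
jog_arm(
  increments=[
    [1,0.01,0,0,0],
    [1,0.016,0,0,0],
    [1,0.016,0,0,0],
    [1,0.008,0,0,0],
    [1,0.008,0,0,0],
    [1,0.008,0,0,0],
    [1,0.008,0,0,0],
    [1,0.008,0,0,0],
    [1,0.008,0,0,0],
  ],
)

```text
time_s: 7.52
eef_pos: [0.4902, -0.1511, 0.0503]
tcp_rot: [3.142, -0.0, 1.487]
wrist_force: [0.3, -0.1, 0.6]
gripper_width: -0.0001
grip_force: 0.0
```

```bash
python3 -c "
from h import *
chk()"
```

```text
top {'front': np.float64(104.4), 'back': np.float64(-152.5), 'slope': np.float64(-0.0006), 'n': 887}
scene {'front': np.float64(105.6), 'back': np.float64(-160.2), 'slope': np.float64(0.0004), 'n': 451}
7.625 [ 0.4902 -0.1511  0.0503] tcp yf -169.4 xf 0.0 [ 0.6 -0.2  0.2]
```

Request:
jog_arm(
  increments=[
    [1,0.01,0,0,0],
    [1,0.016,0,0,0],
    [1,0.016,0,0,0],
    [1,0.008,0,0,0],
    [1,0.008,0,0,0],
    [1,0.008,0,0,0],
    [1,0.008,0,0,0],
    [1,0.008,0,0,0],
    [1,0.008,0,0,0],
  ],
)

```text
time_s: 8.75
eef_pos: [0.4905, -0.1471, 0.0503]
tcp_rot: [-3.142, -0.0, 1.487]
wrist_force: [0.1, -1.0, 0.5]
gripper_width: 0.0001
grip_force: 0.0
```

```bash
python3 -c "
from h import *
chk()"
```

```text
top {'front': np.float64(108.7), 'back': np.float64(-147.9), 'slope': np.float64(-0.0021), 'n': 886}
scene {'front': np.float64(108.4), 'back': np.float64(-158.4), 'slope': np.float64(-0.0008), 'n': 459}
8.85 [ 0.4905 -0.1471  0.0503] tcp yf -165.4 xf 0.0 [-0.4 -0.1  0.1]
```

Request:
jog_arm(
  increments=[
    [1,0.01,0,0,0],
    [1,0.016,0,0,0],
    [1,0.016,0,0,0],
    [1,0.008,0,0,0],
    [1,0.008,0,0,0],
    [1,0.008,0,0,0],
    [1,0.008,0,0,0],
    [1,0.008,0,0,0],
    [1,0.008,0,0,0],
  ],
)

```text
time_s: 9.98
eef_pos: [0.4909, -0.1431, 0.0503]
tcp_rot: [3.142, 0.0, 1.487]
wrist_force: [-0.8, -0.2, 0.1]
gripper_width: 0.0001
grip_force: 0.0
```

```bash
python3 -c "
from h import *
chk()"
```

```text
top {'front': np.float64(112.5), 'back': np.float64(-144.7), 'slope': np.float64(-0.001), 'n': 888}
scene {'front': np.float64(113.0), 'back': np.float64(-153.9), 'slope': np.float64(0.0003), 'n': 466}
10.075 [ 0.4908 -0.1431  0.0503] tcp yf -161.4 xf 0.0 [ 0.3  0.3 -0.7]
```

Request:
jog_arm(
  increments=[
    [1,0.01,0,0,0],
    [1,0.016,0,0,0],
    [1,0.016,0,0,0],
    [1,0.008,0,0,0],
    [1,0.008,0,0,0],
    [1,0.008,0,0,0],
    [1,0.008,0,0,0],
    [1,0.008,0,0,0],
    [1,0.008,0,0,0],
  ],
)

```text
time_s: 11.2
eef_pos: [0.4912, -0.1391, 0.0503]
tcp_rot: [3.142, 0.0, 1.487]
wrist_force: [-0.2, -0.4, 0.1]
gripper_width: 0.0002
grip_force: 0.0
```

```bash
python3 -c "
from h import *
chk()"
```

```text
top {'front': np.float64(116.9), 'back': np.float64(-140.0), 'slope': np.float64(-0.0058), 'n': 892}
scene {'front': np.float64(117.9), 'back': np.float64(-149.7), 'slope': np.float64(-0.002), 'n': 465}
11.3 [ 0.4912 -0.1391  0.0503] tcp yf -157.4 xf 0.0 [0.3 0.  0. ]
```

The slope reads slightly more negative, so it may be starting to tip. I'll wait briefly before the next push.

Request:
jog_arm(
  increments=[
    [1,0,0,0,0],
    [1,0,0,0,0],
    [1,0,0,0,0],
    [1,0,0,0,0],
  ],
)

```text
time_s: 11.8
eef_pos: [0.4912, -0.1391, 0.0503]
tcp_rot: [3.142, 0.0, 1.487]
wrist_force: [-0.1, 0.4, -0.3]
gripper_width: 0.0
grip_force: 0.0
```

```bash
python3 -c "
from h import *
chk()"
```

```text
top {'front': np.float64(116.6), 'back': np.float64(-141.0), 'slope': np.float64(-0.0041), 'n': 892}
scene {'front': np.float64(116.8), 'back': np.float64(-150.0), 'slope': np.float64(-0.0038), 'n': 466}
11.9 [ 0.4912 -0.1391  0.0503] tcp yf -157.5 xf 0.0 [-0.  -1.1  0.4]
```

It looks close to hovering, so I'll take a smaller 2 mm step.

Request:
jog_arm(
  increments=[
    [1,0.008,0,0,0],
    [1,0.012,0,0,0],
    [1,0.012,0,0,0],
    [1,0.004,0,0,0],
    [1,0.004,0,0,0],
    [1,0.004,0,0,0],
    [1,0.004,0,0,0],
    [1,0.004,0,0,0],
    [1,0.004,0,0,0],
    [1,0.004,0,0,0],
  ],
)

```text
time_s: 13.15
eef_pos: [0.4914, -0.1371, 0.0503]
tcp_rot: [3.142, -0.0, 1.487]
wrist_force: [1.0, -0.1, 0.6]
gripper_width: 0.0003
grip_force: 0.0
```

```bash
python3 -c "
from h import *
chk()"
```

```text
top {'front': np.float64(119.4), 'back': np.float64(-136.9), 'slope': np.float64(-0.1197), 'n': 892}
scene {'front': np.float64(119.4), 'back': np.float64(-150.0), 'slope': np.float64(-0.1154), 'n': 551}
13.25 [ 0.4914 -0.1371  0.0503] tcp yf -155.5 xf 0.1 [-0.1 -0.1 -0.3]
```

It has tipped and stays tipped, at a slope of about −0.12. The previous stop, 2 mm back, hovered, so the balance point is right at the edge. Now I back off, rise and go above the clip.

Request:
jog_arm(
  increments=[
    [1,-0.04,0,0,0],
    [1,-0.04,0,-0.1,0],
    [1,-0.04,0,-0.24,0],
    [1,-0.04,0,-0.24,0],
    [0.4,0.902,-0.205,-0.24,-0.48],
    [0.4,0.902,-0.205,-0.24,-0.48],
    [0.4,0.902,-0.205,-0.24,-0.48],
    [0.4,0.902,-0.205,-0.24,-0.48],
    [0.4,0.902,-0.205,-0.24,-0.48],
    [0.4,0.902,-0.205,-0.24,-0.48],
    [0.4,0.902,-0.205,-0.24,-0.48],
    [0.4,0.902,-0.205,-0.24,-0.48],
  ],
)

```text
time_s: 14.75
eef_pos: [0.4259, 0.3232, 0.1696]
tcp_rot: [-3.141, 0.0, 1.865]
wrist_force: [0.6, -1.3, 0.4]
gripper_width: 0.0513
grip_force: 0.0
```

```bash
python3 - <<'E'
from h import *
chk()
p=optics.grab_frame('scene'); X=cloud(p)
g=(abs(X[...,0]-.428)<.03)&(abs(X[...,1]-.321)<.03)&(X[...,2]>.008)&(X[...,2]<.045); print(rect(X[g])); g&=X[...,2]>.025; print(rect(X[g]))
p=optics.grab_frame('wrist'); save(p,'w1.png')
print(p['K'].tolist(),[w(p,r['at']).round(4) for r in models.spot_point(p,'clip')[:4]],[w(p,r['at']).round(4) for r in models.recognise(p,'clip')[:4]])
E
```

```text
top {'front': np.float64(119.4), 'back': np.float64(-136.1), 'slope': np.float64(-0.1175), 'n': 893}
scene {'front': np.float64(119.6), 'back': np.float64(-137.2), 'slope': np.float64(-0.1169), 'n': 544}
14.85 [0.4262 0.3246 0.1696] tcp yf 299.3 xf -103.2 [-0.2 -0.1 -0.9]
(array([427.6, 321.3]), array([38.5, 20.4]), 14.6)
(array([428.4, 321.2]), array([29. , 13.1]), 15.9)
[[297.3186396354542, 0.0, 259.6708552955458], [0.0, 297.3186396354542, 190.48680103893855], [0.0, 0.0, 1.0]] [array([ 0.4277,  0.3203, -0.0023]), array([ 0.4569,  0.4082, -0.0031]), array([5.023e-01, 2.749e-01, 2.000e-04]), array([0.3316, 0.3315, 0.0021])] [array([0.5038, 0.2825, 0.0144]), array([0.4518, 0.4042, 0.0309]), array([0.4264, 0.3235, 0.0289]), array([0.337 , 0.3348, 0.0279])]
```

View pics/w1.png

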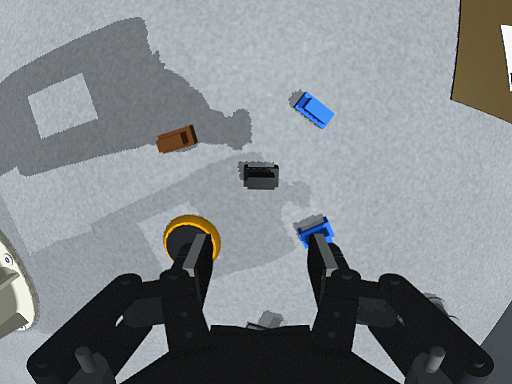

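The wrist view shows the clip at (260,176), lined up with the image axes. The gripper's angle is right. I'll descend to just above it and let the arm settle.

Request:
jog_arm(
  increments=[
    [0.4,0,0,0.12,0],
    [0.4,0,0,0.22,0],
    [0.4,0,0,0.22,0],
    [0.4,0,0,0.22,0],
  ],
)

```text
time_s: 15.55
eef_pos: [0.4279, 0.3207, 0.0617]
tcp_rot: [3.141, -0.0, 1.863]
wrist_force: [0.1, 0.1, -0.2]
gripper_width: 0.0507
grip_force: 0.0
```

Request:
jog_arm(
  increments=[
    [0.4,0,0,0.05,0],
    [0.4,0,0,0.08,0],
    [0.4,0,0,0.08,0],
    [0.8,0,0,0.08,0],
    [1,0,0,0.08,0],
    [1,0,0,0.08,0],
    [1,0,0,0.08,0],
    [1,0,0,0.08,0],
  ],
  grip_force=30,
)

```text
time_s: 16.55
eef_pos: [0.4275, 0.3213, 0.0213]
tcp_rot: [3.14, -0.0, 1.864]
wrist_force: [-0.8, -1.1, 7.1]
gripper_width: 0.0254
grip_force: 30.7
```

Request:
jog_arm(
  increments=[
    [1,0,0,-0.04,0],
    [1,0,0,-0.16,0],
    [1,0,0,-0.24,0],
    [1,-0.623,-0.027,-0.24,0.479],
    [1,-0.623,-0.027,-0.24,0.479],
    [1,-0.623,-0.027,-0.24,0.479],
    [1,-0.623,-0.027,-0.24,0.479],
    [1,-0.623,-0.027,-0.24,0.479],
    [1,-0.623,-0.027,-0.24,0.479],
    [1,-0.623,-0.027,-0.24,0.479],
    [1,-0.623,-0.027,-0.24,0.479],
    [1,-0.623,-0.027,-0.24,0.479],
  ],
)

```text
time_s: 18.05
eef_pos: [0.5038, 0.02, 0.1403]
tcp_rot: [-3.142, -0.0, 1.49]
wrist_force: [0.6, -0.6, -0.5]
gripper_width: 0.025
grip_force: 30.0
```

```bash
python3 - <<'E'
from h import *
chk()
for n in('scene','top'):
    p=optics.grab_frame(n); X=cloud(p); f=p['frame'].astype(int)
    d=X[...,:2]-E0; yf=d@U; xf=d@V
    b=(f[...,2]>f[...,0]+25)&(X[...,2]>.045)&(X[...,2]<.085)&(abs(xf)<.03)&(abs(yf)<.2)
    b&=abs(X[...,2]-(.0604-.118*yf))<.004
    print(n,'boom rect',rect(X[b]),'xf mid',[(xf[b&(abs(yf-y)<.03)].min()*1e3).round(1)+0*y for y in(-.1,.06)],[(xf[b&(abs(yf-y)<.03)].max()*1e3).round(1) for y in(-.1,.06)], 'z@edge',np.polyfit(yf[b],X[b][:,2],1).round(4))
    dk=(abs(f[...,0]-f[...,2])<40)&(abs(X[...,2]-.04)<.003)&(abs(xf)>.0145)&(abs(xf)<.026)&(yf>-.035)&(yf<.03)
    if dk.sum(): print('deck edge yf',(np.quantile(yf[dk],[.9,.97,1])*1e3).round(1),dk.sum())
    for r in models.spot_point(p,'clip')[:5]+models.spot_point(p,'edge')[:1]: print(r['score'],w(p,r['at']).round(4))
    if n=='scene': cv2.imwrite('pics/s2.png',cv2.resize(p['frame'][85:225,160:320],None,fx=4.5,fy=4.2)[:,:,::-1])
E
```

```text
top {'front': np.float64(120.3), 'back': np.float64(31.8), 'slope': np.float64(-0.1186), 'n': 295}
scene {'front': np.float64(119.8), 'back': np.float64(-137.2), 'slope': np.float64(-0.1193), 'n': 517}
18.15 [0.5039 0.0197 0.1403] tcp yf 1.9 xf -0.5 [-0.6  0.1 -0.3]
scene boom rect (array([504.3,   8.5]), array([261. ,  25.2]), 85.1) xf mid [np.float64(-11.9), np.float64(-11.7)] [np.float64(12.9), np.float64(13.0)] z@edge [-0.1181  0.0604]
deck edge yf [-0.2  0.6  1.3] 41
0.84 [0.4542 0.402  0.0023]
0.55 [ 5.055e-01  2.759e-01 -3.000e-04]
0.51 [0.5032 0.023  0.1217]
0.51 [0.3348 0.3307 0.0018]
0.8 [0.5    0.0202 0.0422]Traceback (most recent call last):
  File "<stdin>", line 8, in <module>
    return umr_minimum(a, axis, None, out, keepdims, initial, where)
ValueError: zero-size array to reduction operation minimum which has no identity
```

View pics/s2.png

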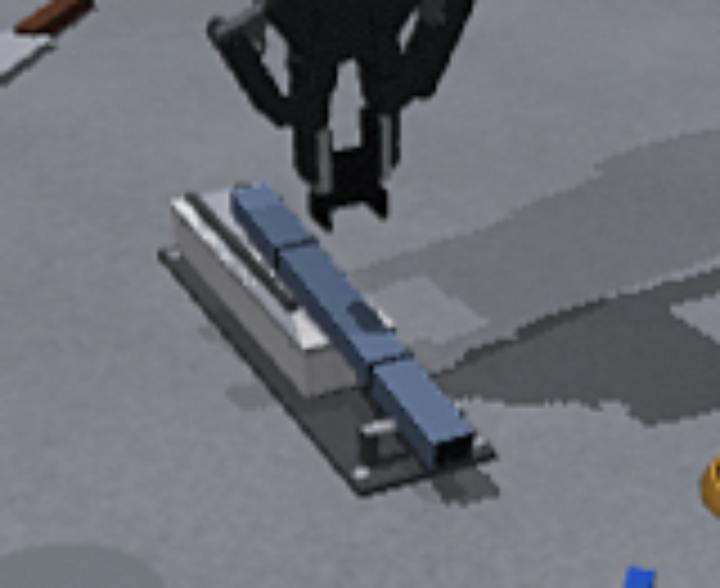

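The clip is held straight, seen above the boom near (350,185) in the crop, and the boom is still tipped. I'll descend until the legs are just above the boom's top.

Request:
jog_arm(
  increments=[
    [1,0,0,0.05,0],
    [1,0,0,0.09,0],
    [1,0,0,0.09,0],
    [1,0,0,0.09,0],
  ],
)

```text
time_s: 18.85
eef_pos: [0.5044, 0.0188, 0.0958]
tcp_rot: [3.141, -0.0, 1.488]
wrist_force: [-0.2, 0.4, -0.6]
gripper_width: 0.0251
grip_force: 30.0
```

Request:
jog_arm(
  increments=[
    [1,0,0,0.014,0],
    [1,0,0,0.026,0],
    [1,0,0,0.036,0],
    [1,0,0,0.044,0],
    [1,0,0,0.044,0],
  ],
)

```text
time_s: 19.48
eef_pos: [0.5038, 0.0188, 0.0729]
tcp_rot: [-3.141, 0.0, 1.488]
wrist_force: [-1.0, 0.2, 0.6]
gripper_width: 0.0251
grip_force: 30.0
```

Request:
jog_arm(
  increments=[
    [1,0,0,0.003,0],
    [1,0,0,0.005,0],
    [1,0,0,0.006,0],
    [1,0,0,0.006,0],
  ],
)

```text
time_s: 19.98
eef_pos: [0.5041, 0.0188, 0.0703]
tcp_rot: [3.142, -0.0, 1.488]
wrist_force: [-0.5, 0.3, -0.7]
gripper_width: 0.0255
grip_force: 30.1
```

Request:
jog_arm(
  increments=[
    [1,0,0,0.002,0],
    [1,0,0,0.003,0],
    [1,0,0,0.003,0],
  ],
)

```text
time_s: 20.35
eef_pos: [0.5043, 0.0183, 0.0695]
tcp_rot: [3.141, 0.001, 1.488]
wrist_force: [-3.0, -4.4, 10.0]
gripper_width: 0.0253
grip_force: 31.3
```

```bash
python3 - <<'E'
from h import *
chk()
E
```

```text
top {'front': np.float64(120.3), 'back': np.float64(39.7), 'slope': np.float64(-0.0669), 'n': 269}
scene {'front': np.float64(120.3), 'back': np.float64(-131.4), 'slope': np.float64(-0.0598), 'n': 268}
20.45 [0.5042 0.0183 0.0695] tcp yf 0.5 xf 0.0 [-2.  -3.5 10.5]
```

The boom's slope dropped to −0.06: pressing on the high side of the roof rocked it back. I'll ease up so it re-tips, then check.

Request:
jog_arm(
  increments=[
    [1,0,0,-0.001,0],
    [1,0,0,-0.002,0],
    [1,0,0,-0.003,0],
    [1,0,0,-0.003,0],
    [1,0,0,-0.003,0],
    [1,0,0,-0.003,0],
    [1,0,0,-0.003,0],
  ],
)

```text
time_s: 21.32
eef_pos: [0.504, 0.0188, 0.0702]
tcp_rot: [-3.141, -0.0, 1.488]
wrist_force: [-0.3, -0.2, 0.0]
gripper_width: 0.0252
grip_force: 30.1
```

```bash
python3 - <<'E'
from h import *
chk()
E
```

```text
top {'front': np.float64(120.6), 'back': np.float64(39.5), 'slope': np.float64(-0.0833), 'n': 269}
scene {'front': np.float64(119.7), 'back': np.float64(-134.2), 'slope': np.float64(-0.0961), 'n': 275}
21.425 [0.504  0.0188 0.0702] tcp yf 1.0 xf -0.2 [ 0.6 -0.9 -0.4]
```

Request:
jog_arm(
  increments=[
    [1,0,0,-0.001,0],
    [1,0,0,-0.002,0],
    [1,0,0,-0.002,0],
    [1,0,0,-0.002,0],
    [1,0,0,-0.002,0],
    [1,0,0,-0.002,0],
  ],
)

```text
time_s: 22.18
eef_pos: [0.5041, 0.0187, 0.0713]
tcp_rot: [-3.142, -0.0, 1.488]
wrist_force: [0.3, 0.6, -0.6]
gripper_width: 0.0253
grip_force: 30.1
```

```bash
python3 - <<'E'
from h import *
chk()
E
```

```text
top {'front': np.float64(120.6), 'back': np.float64(39.2), 'slope': np.float64(-0.1122), 'n': 271}
scene {'front': np.float64(120.7), 'back': np.float64(-134.1), 'slope': np.float64(-0.1178), 'n': 286}
22.275 [0.5041 0.0187 0.0713] tcp yf 0.9 xf -0.2 [ 0.8  0.8 -0.7]
```

It is fully tipped again, with the roof about 1 mm above the boom. I'll release, and the clip settles.

Request:
jog_arm(
  increments=[
    [0.62,0,0,0,0],
    [0.55,0,0,0,0],
    [0.45,0,0,0,0],
    [0.45,0,0,0,0],
    [0.45,0,0,0,0],
    [0.45,0,0,-0.03,0],
    [0.45,0,0,-0.1,0],
    [0.45,0,0,-0.2,0],
    [0.45,0,0,-0.3,0],
    [0.45,-0.2,0,-0.4,0],
    [0.45,-0.4,0,-0.4,0],
    [0.45,-0.5,0,-0.4,0],
  ],
)

```text
time_s: 23.78
eef_pos: [0.4892, -0.1621, 0.2669]
tcp_rot: [3.139, 0.001, 1.489]
wrist_force: [1.3, 0.4, -0.1]
gripper_width: 0.0471
grip_force: 0.0
```

```bash
python3 - <<'E'
from h import *
chk()
for n in('scene','top'):
    p=optics.grab_frame(n); X=cloud(p); f=p['frame'].astype(int)
    d=X[...,:2]-E0; yf=d@U; xf=d@V
    c=(f.max(-1)<70)&(abs(xf)<.03)&(abs(yf)<.035)&(X[...,2]>.06)&(X[...,2]<.12)
    t=c&(X[...,2]>X[...,2][c].max()-.006)
    print(n,rect(np.stack([xf[c],yf[c]],-1)),X[c][:,2].max(),'block top',rect(np.stack([xf[t],yf[t]],-1)),np.median(X[t][:,2]),np.polyfit(yf[t],X[t][:,2],1))
    for k in['tower','spool','plinth']: print(k,[w(p,r['at']).round(3).tolist() for r in models.spot_point(p,k)[:1]])
    if n=='scene': cv2.imwrite('pics/s3.png',cv2.resize(p['frame'][85:225,160:320],None,fx=4.5,fy=4.2)[:,:,::-1])
E
```

```text
top {'front': np.float64(119.0), 'back': np.float64(-136.6), 'slope': np.float64(-0.1168), 'n': 824}
scene {'front': np.float64(120.8), 'back': np.float64(-138.3), 'slope': np.float64(-0.1168), 'n': 466}
23.875 [ 0.4888 -0.1657  0.2667] tcp yf -184.1 xf -0.1 [0.8 0.6 0.3]
scene (array([  0.4, -10.3]), array([45.9, 35.4]), 88.3) 0.08895963978412882 block top (array([0.8, 4.3]), array([13.1, 24.7]), 88.8) 0.08673285607272799 [-0.16647776  0.08735594]
tower [[0.746, -0.142, -0.003]]
spool [[0.739, 0.169, 0.004]]
plinth [[0.374, 0.218, -0.002]]
top (array([-1.3,  3.2]), array([36.2, 16.8]), 5.2) 0.0921592701920126 block top (array([-1.5,  3.7]), array([23.8, 12.1]), 4.9) 0.08784341699796475 [-0.06026295  0.08830857]
tower [[0.741, -0.139, -0.001]]
spool []
plinth [[0.371, 0.223, 0.0]]
```

View pics/s3.png

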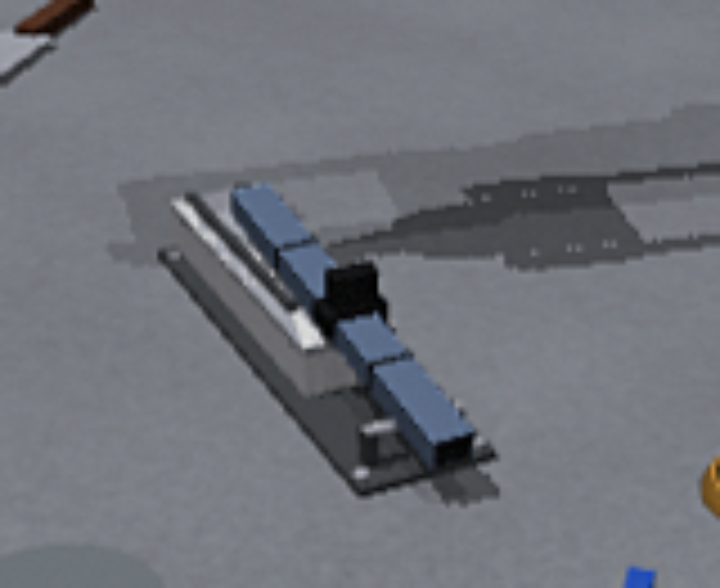

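The clip is fully down: the block top is at 87 mm, as expected when seated. It is centred within about 1 mm above the edge, the boom is tipped at −0.117, and the bystanders haven't moved.

```bash
python3 -c "
from h import *
print(order.finish_job())"
```

```text
the job is handed in; nothing more can be done
None
```

The job is handed in. The boom is tipped onto the rest with its balance point within about 2 mm of the edge, and the clip is fully seated above the edge to within about 1 mm and released. While lowering the clip I pressed lightly (about 10 N) and the boom rocked part-way back, but I eased off and it re-tipped before I released the clip.

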